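Lay the wash brushes on the rest in order of width

TASK

Lay the four flat brushes on the bamboo brush rest in order of head width, one to each notch, with the widest in the end notch beside the water pot and the narrowest at the other end. Each brush lies level across both rails, handle down in its notches and bristles out over the far rail, with the metal ferrule just clear of the wood. Leave the water pot and the tape roll where they stand.

Things in the scene. Friction and masses are not known exactly. Their poses are not given: they have to be found in the camera images.
- brush_12: narrowest of four flat brushes (wooden paddle handle, steel ferrule, pale bristles), lying flat on a dark pad: head 12 mm wide, 52 mm long; handle 11 mm wide, 132 mm long; 10 mm thick. Origin: underside, centre line, where handle meets ferrule; x to the bristles, z up. Balances and is best held about 50 mm behind the origin (x = -0.05).
- brush_22: second narrowest of four flat brushes (wooden paddle handle, steel ferrule, pale bristles), lying flat on a dark pad: head 22 mm wide, 56 mm long; handle 13 mm wide, 138 mm long; 10 mm thick. Origin: underside, centre line, where handle meets ferrule; x to the bristles, z up. Balances and is best held about 50 mm behind the origin (x = -0.05).
- brush_32: second widest of four flat brushes (wooden paddle handle, steel ferrule, pale bristles), lying flat on a dark pad: head 32 mm wide, 60 mm long; handle 16 mm wide, 144 mm long; 10 mm thick. Origin: underside, centre line, where handle meets ferrule; x to the bristles, z up. Balances and is best held about 50 mm behind the origin (x = -0.05).
- brush_44: widest of four flat brushes (wooden paddle handle, steel ferrule, pale bristles), lying flat on a dark pad: head 44 mm wide, 64 mm long; handle 19 mm wide, 150 mm long; 10 mm thick. Origin: underside, centre line, where handle meets ferrule; x to the bristles, z up. Balances and is best held about 50 mm behind the origin (x = -0.05).
- notch_a: end notch, at the +y end (left seen from the robot), of a fixed bamboo brush rest: two parallel rails 16 mm thick with four pairs of facing notches between round humps; a brush lies across both rails. Origin: middle of the notch, halfway between the rails, at rail-top height; x across the rails to the far side, y along the row, z up.
- notch_b: second notch from the rest's +y end; origin and axes as notch_a. Rails are centred at x = -0.04 and +0.04; it is open between them. Rail tops in the notches are 20 mm above the table, flat for 30 mm; humps rise 12 mm higher; notches are 54 mm apart.
- notch_c: third notch from the rest's +y end; origin and axes as notch_a. In any notch a brush lies well with its own origin at about x = 0.06, z = 0: ferrule some 12 mm clear of the far rail's outer face, handle over both rails.
- notch_d: fourth notch, at the rest's -y end (right seen from the robot); origin and axes as notch_a.
- pot: empty white ceramic water pot without handle, 60 mm across, 68 mm high, standing beside one end or the other of the brush rest, about 85 mm beyond the end notch. Loose; origin at the centre of its underside.
- tape: roll of pale masking tape lying flat, 68 mm across, hole 52 mm, 24 mm high, beside the other end of the brush rest. Loose; origin at the centre of its underside.
Mind the look-alikes: they are no part of the job. What is shaped like the brush_22 but turquoise or yellow is not meant.

How it is judged:
By the outcome, as a careful person would: the job done as asked, in the order asked, and still so for the second after the job is handed in, with the robot touching nothing.
It also fails if it takes over 115 s, if anything falls off the work surface, if the arm or the gripper's body presses on something with over 40 N, if the wrist force passes 120 N, or if a joint passes its speed limit or range.

ROBOT

A 7-joint arm with a two-finger parallel gripper is mounted at the origin on the work surface. World frame = base frame: x ahead of the robot, y to its left, z up, the work surface at z = 0. Lengths are in m, angles in rad, forces in N, time in s.
With the tool pointing down it reaches from about 0.35 to 0.9 m from the base axis. Payload 19.9 kg.
Tool frame: the origin (TCP) lies at the very end of the fingers, on their centre line; the grasp point (between the pads) lies 19 mm behind it; z points along the fingers, y is the line along which they close (so a half turn about z gives the same grasp; the last joint's range is limited). The gripper opens to 94 mm and grips with 3 to 60 N. Pads are 16 mm wide; open, the fingers measure 119 mm over their backs; the gripper's body (75 mm by 177 mm) begins 78 mm behind the grasp point.
Start: joints at [-1.185, 0.417, -0.01, 1.614, 0.005, 1.111, -0.053], TCP at [0.259, 0.569, 0.205] pointing down, gripper open.
Joint ranges: [-2.81, 2.81], [-0.39, 2.02], [-1.27, 1.25], [0.06, 2.57], [-1.19, 4.33], [0.19, 2], [-2.82, 2.82]. Speed limits (rad/s): [1.89, 1.89, 2.39, 2.39, 3.01, 3.01, 3.01].

INTERFACE

Orientations are given as a unit quaternion [w, x, y, z].
In Python, from rig import get_obs, viewer, ticket, spot_in, outline_of, pinpoint gives the robot as it stands. The module is installed in compiled form; this text tells all that it offers.
- The arm moves only by the tool move_arm, never from a script. Its argument "increments" is a list of rows, each a list of 3 entries, a list of its own where there are three numbers: the shift along the world's x, y, z in m, then the turn, a rotation vector about the world's x, y, z in rad, then the finger opening in m, from 0 to 0.094. A call has 1 to 20 rows; each row is the pose to reach, as a shift and turn from the pose commanded when the call began; what a row does not reach only later rows make up. A row lasts 1/12 s, in which the tool goes at most 41.7 mm and 7.16 degrees, less where a joint would pass 70% of its speed; a pose out of reach is approached as far as the arm can. A call with a gripper value outside its range is refused whole. The fingers move at their own pace and stop on an object; "force" is the grip in N (left out, the last holds). Time passes only in rows, so rows that repeat a pose let the fingers close. It gives the time, the measured TCP pose, the force, the opening and the grip force at its end, in the units of the state.
- get_obs(): the state, without advancing time (a new reading comes with each control period).
- viewer.camera(name): name is "side" or "top"; returns a dict with "image" (420x560x3 uint8, red, green, blue), "K" (3x3 intrinsics, pixels), "rvec" (rotation vector, rad) and "tvec" (3), from world to camera coordinates, as OpenCV has them. Camera axes: x right, y down, z forward; pixel columns grow to the right and rows downward; lengths in m; the calibration is good to about 2 mm. A picture is of the moment at which its call begins. There is no depth.
- ticket.sign_off(): hands the job in; it is judged then, once.
Trained networks look in a picture, given as the dict that the camera call returned (one of the last four; its "shot" number tells which), for a name from the list of things; names that differ only in an ending like _2 or _b are one class to them, and where a whole thing is asked for, a point or a joint stands for the part that bears it (a point fixed in the world has none). Each returns a list of dicts, best first, with "score" (0 to 1); they miss things now and then, are a little off and sometimes report something else, mostly with a low value. They report only what shows in the picture. A call takes as long as a camera call. They do not tell look-alikes from the thing itself.
- spot_in(picture, thing): "box" ([centre column, centre row, width, height] in pixels, round what is visible of it).
- outline_of(picture, thing): "region" (420x560 bool, what is visible of it) and "box" ([centre column, centre row, width, height] in pixels, round what is visible of it).
- pinpoint(picture, thing): "position" ([column, row] in pixels: a listed point, or the origin of a listed thing).
The state is a dict: "t": time; "joint_positions": joint angles; "joint_vel": joint speeds; "tau": joint torques, N m; "tool_pos": TCP position; "ee_rot": TCP orientation; "wrist_force": force on the tool from outside, world axes, zero at the start; "ft_torque": the same for the moment, N m; "opening": finger opening in m; "grip_force": force on a finger pad.
Only numpy, scipy, OpenCV 4.12 (cv2) and the standard library are available. Lean on these libraries where they do the work, as an engineer would, in place of code of your own. Each camera call takes 0.05 s, during which the arm holds its last target. There are 200 camera calls.

## Working session

There is one attempt and no reset: what is moved stays moved. The work goes in short steps, Python scripts to look and compute and a tool call to move; the robot and the scene stay as the last step left them, time stands still between calls to the robot, and variables do not carry over. Pictures are saved under pics/ and viewed, at most 14 in all, crops included, and the job is handed in when it is done.

Besides the shell and the picture viewer there is one more tool, called after "Request:" as name(argument=value, ...) on one line, values as JSON. move_arm: Moves the arm, as the interface text tells. Its arguments: {"type":"object","properties":{"increments":{"type":"array","items":{"type":"array"}},"force":{"type":"number"}},"required":["increments"]}

```bash
mkdir -p pics; cat > h.py <<'E'
import numpy as np, cv2
from rig import get_obs, viewer, ticket, spot_in, outline_of, pinpoint
def proj(c,P):
    return cv2.projectPoints(np.float64(P).reshape(-1,1,3),c["rvec"],c["tvec"],c["K"],None)[0].reshape(-1,2)
def unproj(c,px,z):
    R=cv2.Rodrigues(np.float64(c["rvec"]))[0];t=np.float64(c["tvec"]).ravel()
    px=np.float64(px).reshape(-1,2);d=np.c_[px,np.ones(len(px))]@np.linalg.inv(c["K"]).T@R
    o=-R.T@t; return o+d*((z-o[2])/d[:,2])[:,None]
def save(c,n): cv2.imwrite(f"pics/{n}.png",c["image"][:,:,::-1])
E
python3 - <<'E'
from h import *
np.set_printoptions(precision=3,suppress=True)
for n in("top","side"):
    c=viewer.camera(n);save(c,n+"0")
    R=cv2.Rodrigues(c["rvec"])[0];print(n,-R.T@c["tvec"].ravel(),c["K"][0,0])
    for th,z in(("brush_12",0),("notch_a",.02),("pot",0),("tape",0)):
        for r in pinpoint(c,th): print(th,round(r["score"],2),np.array(r["position"]),unproj(c,r["position"],z)[0])
print(get_obs())
E
```

```text
top [ 0.314 -0.073  1.213] 467.1354780762533
brush_12 0.9 [314.8 184. ] [ 0.607 -0.197  0.   ]
brush_12 0.78 [341.5 176.2] [ 0.627 -0.27   0.   ]
brush_12 0.74 [376.7 185.8] [ 0.598 -0.363  0.   ]
brush_12 0.64 [441.4 208.2] [ 0.533 -0.531  0.   ]
brush_12 0.63 [461.1 274.5] [ 0.357 -0.567  0.   ]
brush_12 0.49 [284.4 178.3] [ 0.625 -0.117  0.   ]
notch_a 0.61 [150.  221.6] [0.514 0.234 0.02 ]
notch_a 0.5 [162.5 223.3] [0.509 0.202 0.02 ]
notch_a 0.45 [186.9 232. ] [0.484 0.139 0.02 ]
pot 0.6 [ 97.4 211.9] [0.547 0.378 0.   ]
tape 0.64 [214.5 242.4] [0.458 0.071 0.   ]
side [-0.136 -0.841  0.711] 422.92408826961514
brush_12 0.8 [353.2 228.7] [ 0.635 -0.26   0.   ]
brush_12 0.78 [383.5 354.4] [ 0.365 -0.572  0.   ]
brush_12 0.7 [371.  247.6] [ 0.607 -0.345  0.   ]
brush_12 0.62 [326.2 225. ] [ 0.591 -0.199  0.   ]
brush_12 0.49 [313.5 208.9] [ 0.621 -0.118  0.   ]
notch_a 0.64 [208.4 163.8] [0.523 0.298 0.02 ]
notch_a 0.51 [222.5 172.2] [0.525 0.217 0.02 ]
notch_a 0.47 [211.2 172.4] [0.496 0.24  0.02 ]
pot 0.62 [198.7 158.2] [0.539 0.391 0.   ]
pot 0.56 [212.9 169.5] [0.53  0.285 0.   ]
tape 0.76 [233.5 204.8] [0.455 0.058 0.   ]
tape 0.52 [208.3 161.8] [0.55  0.344 0.   ]
tape 0.49 [351.8 229.1] [ 0.631 -0.259  0.   ]
{'t': 0.5, 'joint_positions': array([-1.186,  0.417, -0.01 ,  1.614,  0.005,  1.111, -0.053]), 'joint_vel': array([-0.001, -0.   , -0.001, -0.001,  0.001, -0.001,  0.002]), 'tau': array([  0.001, -85.05 ,   0.638, -42.606,  -0.049,   0.014,   0.   ]), 'tool_pos': array([0.259, 0.569, 0.205]), 'ee_rot': array([ 0.   ,  0.212,  0.977, -0.   ]), 'wrist_force': array([-0.017, -0.48 , -0.082]), 'ft_torque': array([-0.009,  0.026, -0.025]), 'grip_force': 0.0, 'opening': 0.09381847425788617}
```

View pics/top0.png

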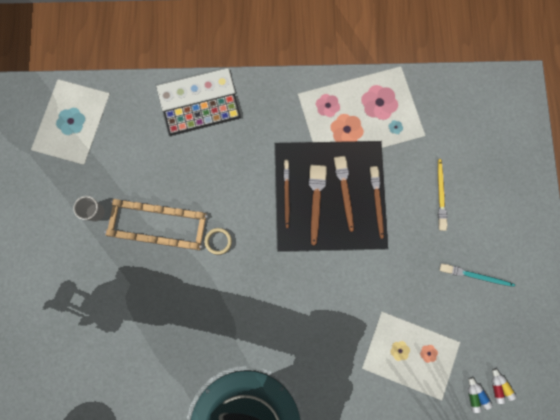

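View pics/side0.png

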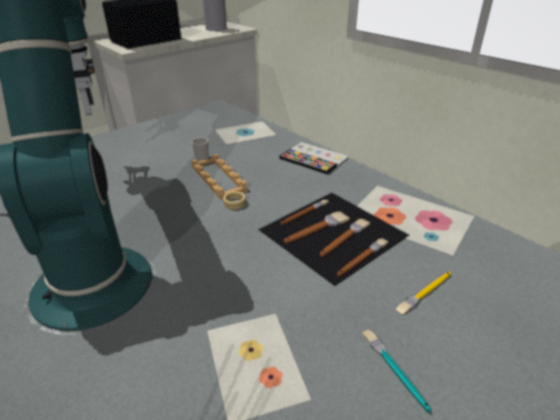

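```bash
cat >> h.py <<'E'
def brushes(c,z=.010):
    """brushes on the pad: segmentation against the black pad in top view"""
    out=[]
    im=c["image"]; hsv=cv2.cvtColor(im,cv2.COLOR_RGB2HSV)
    m=(im.max(2)>75).astype(np.uint8)
    n,l,s,_=cv2.connectedComponentsWithStats(m)
    for i in range(1,n):
        x,y,w,h,a=s[i]
        if 274<x and x+w<390 and 140<y and y+h<252 and a>100:
            ys,xs=np.nonzero(l==i); P=unproj(c,np.c_[xs,ys],z)[:,:2]
            sat=hsv[ys,xs,1]; H=P[sat>110]   # handle
            m0=H.mean(0);u=np.linalg.svd(H-m0,full_matrices=False)[2][0]; u*=np.sign(u[0])
            s_=(P-m0)@u; v=np.array([-u[1],u[0]]); d=(P-m0)@v
            hs=np.sort(s_); B=s_>hs[-1]-.03
            area=(unproj(c,[[1,0]],z)-unproj(c,[[0,0]],z))[0]; px=np.linalg.norm(area)
            wid=B.sum()*px*px/.03
            out.append(dict(u=u,m0=m0,tail=m0+u*s_.min(),tip=m0+u*s_.max(),L=np.ptp(s_),wid=wid,hmax=((H-m0)@u).max(),a=a,bo=np.median(d[B])))
    return out
E
python3 - <<'E'
from h import *
np.set_printoptions(precision=3,suppress=True)
c=viewer.camera("top");s=viewer.camera("side")
for b in brushes(c):
    print("wid %.3f L %.3f ang %.3f"%(b["wid"],b["L"],np.arctan2(b["u"][1],b["u"][0])),"tail",b["tail"],"tip",b["tip"],"joint",b["m0"]+b["u"]*b["hmax"],"headoff %.4f"%b["bo"])
im=c["image"][:,:,::-1]
a=cv2.resize(im[185:265,70:240],None,fx=4.5,fy=4.5,interpolation=cv2.INTER_CUBIC)
cv2.imwrite("pics/rest_top.png",a)
cv2.imwrite("pics/rest_side.png",cv2.resize(s["image"][130:215,180:260,::-1],None,fx=7,fy=7,interpolation=cv2.INTER_CUBIC))
cv2.imwrite("pics/pad.png",cv2.resize(im[140:252,272:392],None,fx=5,fy=5,interpolation=cv2.INTER_CUBIC))
E
```

```text
wid 0.037 L 0.206 ang 0.106 tail [ 0.477 -0.287] tip [ 0.682 -0.265] joint [ 0.612 -0.272] headoff 0.0005
wid 0.015 L 0.183 ang -0.030 tail [ 0.492 -0.118] tip [ 0.675 -0.124] joint [ 0.615 -0.122] headoff 0.0012
wid 0.050 L 0.217 ang -0.109 tail [ 0.443 -0.185] tip [ 0.658 -0.209] joint [ 0.589 -0.201] headoff 0.0010
wid 0.028 L 0.195 ang 0.041 tail [ 0.456 -0.364] tip [ 0.651 -0.356] joint [ 0.585 -0.358] headoff 0.0002
```

View pics/rest_top.png

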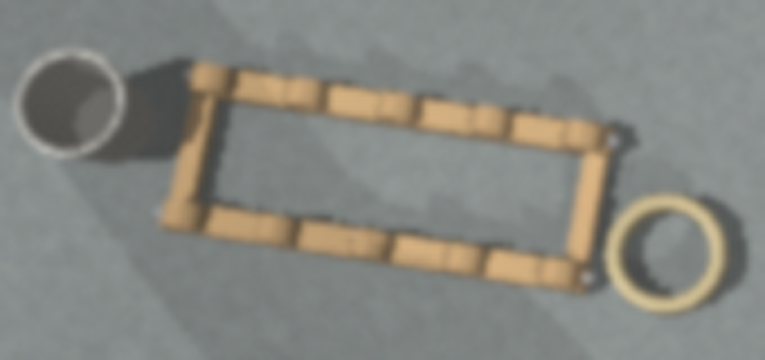

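View pics/pad.png

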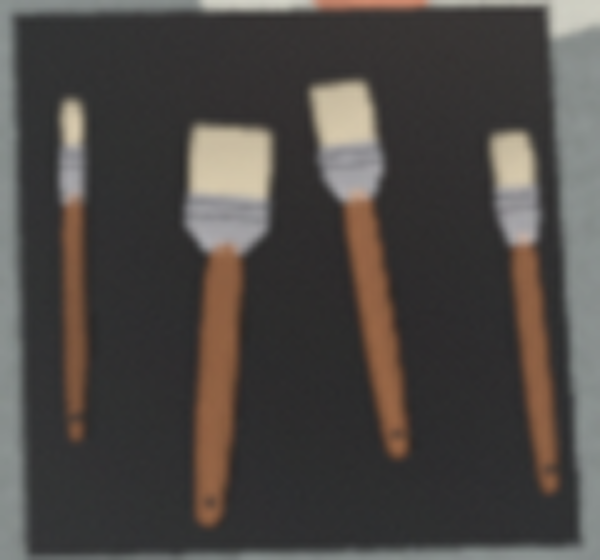

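```bash
cat >> h.py <<'E'
E
python3 - <<'E'
from h import *
np.set_printoptions(precision=4,suppress=True)
c=viewer.camera("top");s=viewer.camera("side")
hp=np.array([[210,78],[582,133],[183,213],[558,270]])/4.5+[70,185]-.4
P=unproj(c,hp,.028)[:,:2];print(P,P.mean(0),np.linalg.norm(P[0]-P[1]),np.linalg.norm(P[0]-P[2]))
hsv=cv2.cvtColor(c["image"],cv2.COLOR_RGB2HSV);m=(hsv[...,1]>90)&(hsv[...,0]<25)&(hsv[...,2]>90)
m[:185]=0;m[265:]=0;m[:,:95]=0;m[:,225:]=0
n,l,st,_=cv2.connectedComponentsWithStats(m.astype(np.uint8));i=1+st[1:,4].argmax();print(st[i])
ys,xs=np.nonzero(l==i);Q=unproj(c,np.c_[xs,ys],.026)[:,:2];r=cv2.minAreaRect(np.float32(Q*1000));print(r,Q.mean(0))
for name,cc in(("top",c),("side",s)):
  r=outline_of(cc,"notch_a")
  for q in r[:2]: print(name,"outl",q["score"],q["region"].sum(),q["box"])
  for th,z in(("notch_a",.02),("pot",.034),("tape",.024)):
    for q in spot_in(cc,th)[:2]: print(name,th,q["score"],q["box"],unproj(cc,q["box"][:2],z))
cen=P.mean(0);ey=(P[0]+P[2]-P[1]-P[3]);ey/=np.linalg.norm(ey);ex=np.array([ey[1],-ey[0]])
for name,cc,b in(("top",c,(185,265,70,240)),("side",s,(130,215,180,260))):
  im=cc["image"][b[0]:b[1],b[2]:b[3],::-1];k=4.5 if name=="top" else 7
  im=cv2.resize(im,None,fx=k,fy=k,interpolation=cv2.INTER_CUBIC)
  for sx in(-.04,.04):
    for y in(-.108,-.054,0,.054,.108):
      p=proj(cc,[*(cen+sx*ex+y*ey),.032])[0];q=((p-[b[2],b[0]]+.5)*k).astype(int);cv2.drawMarker(im,tuple(map(int,q)),(0,0,255),0,9)
    for y in(-.081,-.027,.027,.081):
      p=proj(cc,[*(cen+sx*ex+y*ey),.02])[0];q=((p-[b[2],b[0]]+.5)*k).astype(int);cv2.drawMarker(im,tuple(map(int,q)),(255,0,0),0,9)
  cv2.imwrite(f"pics/fit_{name}.png",im)
print(cen,ey,np.arctan2(-ey[0],ey[1]))
E
```

```text
[[0.5665 0.3196]
 [0.5288 0.107 ]
 [0.4887 0.3328]
 [0.4504 0.1207]] [0.5086 0.22  ] 0.215971783266362 0.0788395252892311
[ 107  200   98   49 1177]
((506.7270202636719, 217.5915985107422), (241.4513397216797, 93.9797592163086), 79.53509521484375) [0.5069 0.2176]
top outl 0.61 118 [165.4, 224.8, 17.9, 38.3]
top outl 0.61 144 [186.2, 231.0, 18.3, 40.4]
top notch_a 0.69 [164.2, 225.2, 19.2, 40.9] [[0.5037 0.1976 0.02  ]]
top notch_a 0.66 [122.8, 218.8, 21.7, 40.2] [[0.5233 0.3043 0.02  ]]
top pot 0.71 [87.8, 209.3, 31.6, 25.6] [[0.5479 0.3896 0.034 ]]
top tape 0.5 [217.9, 240.8, 24.9, 29.1] [[0.459  0.0593 0.024 ]]
side outl 0.66 83 [212.9, 173.1, 29.9, 15.0]
side outl 0.61 49 [222.1, 178.1, 32.1, 17.0]
side notch_a 0.68 [227.9, 187.4, 30.1, 17.0] [[0.4826 0.1245 0.02  ]]
side notch_a 0.61 [205.9, 165.1, 22.9, 9.3] [[0.5109 0.2957 0.02  ]]
side pot 0.71 [199.1, 149.4, 16.3, 24.2] [[0.5442 0.3899 0.034 ]]
side pot 0.36 [206.0, 162.9, 23.8, 11.9] [[0.5066 0.2858 0.034 ]]
side tape 0.53 [234.6, 198.5, 23.1, 17.4] [[0.4572 0.053  0.024 ]]
[0.5086 0.22  ] [0.1761 0.9844] -0.17706447328240726
```

View pics/fit_top.png

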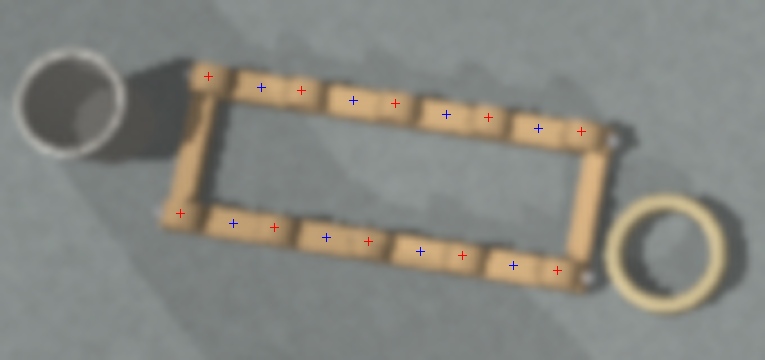

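View pics/fit_side.png

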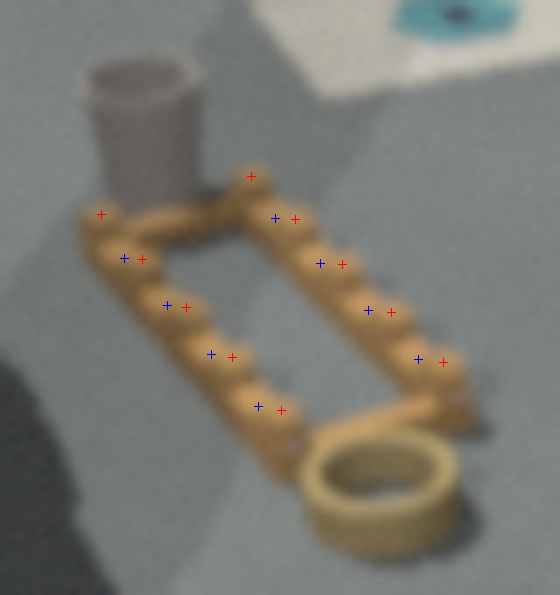

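Request:
move_arm(increments=[[[0.284,-0.765,-0.1],[0,0,0.318],0.05],[[0.284,-0.765,-0.1],[0,0,0.318],0.05],[[0.284,-0.765,-0.1],[0,0,0.318],0.05],[[0.284,-0.765,-0.1],[0,0,0.318],0.05],[[0.284,-0.765,-0.1],[0,0,0.318],0.05],[[0.284,-0.765,-0.1],[0,0,0.318],0.05],[[0.284,-0.765,-0.1],[0,0,0.318],0.05],[[0.284,-0.765,-0.1],[0,0,0.318],0.05],[[0.284,-0.765,-0.1],[0,0,0.318],0.05],[[0.284,-0.765,-0.1],[0,0,0.318],0.05],[[0.284,-0.765,-0.1],[0,0,0.318],0.05],[[0.284,-0.765,-0.1],[0,0,0.318],0.05],[[0.284,-0.765,-0.1],[0,0,0.318],0.05],[[0.284,-0.765,-0.1],[0,0,0.318],0.05],[[0.284,-0.765,-0.1],[0,0,0.318],0.05],[[0.284,-0.765,-0.1],[0,0,0.318],0.05],[[0.284,-0.765,-0.1],[0,0,0.318],0.05],[[0.284,-0.765,-0.1],[0,0,0.318],0.05],[[0.284,-0.765,-0.1],[0,0,0.318],0.05],[[0.284,-0.765,-0.1],[0,0,0.318],0.05]], force=15)

```text
t: 2.77
tool_pos: [0.5431, -0.1997, 0.1051]
ee_rot: [0.0, 0.055, 0.998, -0.0]
wrist_force: [0.4, -0.6, -0.8]
opening: 0.0506
grip_force: 0.0
```

Request:
move_arm(increments=[[[0,0,-0.03],[0,0,0],0.05],[[0,0,-0.06],[0,0,0],0.05],[[0,0,-0.08],[0,0,0],0.05],[[0,0,-0.09],[0,0,0],0.05],[[0,0,-0.095],[0,0,0],0.05],[[0,0,-0.099],[0,0,0],0.05],[[0,0,-0.1],[0,0,0],0.05],[[0,0,-0.1],[0,0,0],0.05],[[0,0,-0.1],[0,0,0],0.05]])

```text
t: 3.52
tool_pos: [0.5433, -0.1962, 0.0064]
ee_rot: [0.001, 0.054, 0.999, -0.0]
wrist_force: [-1.0, -0.6, 0.1]
opening: 0.0495
grip_force: 0.0
```

```bash
python3 - <<'E'
from h import *
c=viewer.camera("top");s=viewer.camera("side")
a=cv2.resize(c["image"][140:252,250:392,::-1],None,fx=4,fy=4,interpolation=cv2.INTER_CUBIC)
b=cv2.resize(s["image"][180:290,240:420,::-1],None,fx=3,fy=3,interpolation=cv2.INTER_CUBIC)
b=cv2.copyMakeBorder(b,0,448-330,0,0,0)[:, :]
cv2.imwrite("pics/g44.png",cv2.resize(np.hstack([a,b]),None,fx=.72,fy=.72,interpolation=cv2.INTER_AREA))
E
```

```text
(no output)
```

View pics/g44.png

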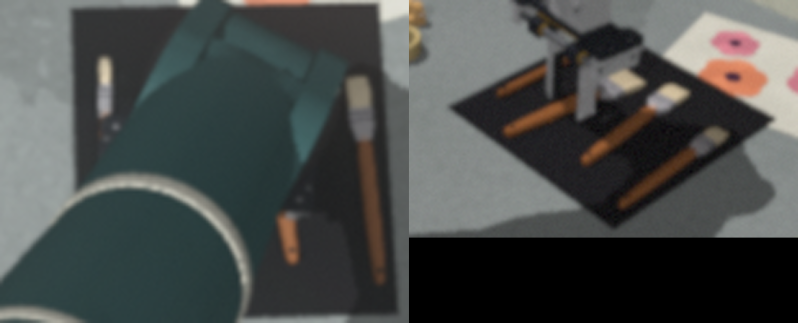

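The side view shows the fingers astride the wide brush's handle, clear of the neighbouring brushes. Now I close and lift.

Request:
move_arm(increments=[[[0,0,0],[0,0,0],0.0],[[0,0,0],[0,0,0],0.0],[[0,0,0],[0,0,0],0.0],[[0,0,0],[0,0,0],0.0],[[0,0,0],[0,0,0],0.0],[[0,0,0],[0,0,0],0.0],[[0,0,0],[0,0,0],0.0],[[0,0,0],[0,0,0],0.0],[[0,0,0.01],[0,0,0],0.0],[[0,0,0.03],[0,0,0],0.0],[[0,0,0.06],[0,0,0],0.0],[[0,0,0.1],[0,0,0],0.0],[[0,0,0.1],[0,0,0],0.0]])

```text
t: 4.7
tool_pos: [0.5455, -0.1975, 0.1124]
ee_rot: [0.004, 0.055, 0.998, -0.001]
wrist_force: [1.2, -0.3, 0.3]
opening: 0.0189
grip_force: 15.0
```

Request:
move_arm(increments=[[[-0.011,0.493,0],[0,0,-0.071],0],[[-0.011,0.493,0],[0,0,-0.071],0],[[-0.011,0.493,0],[0,0,-0.071],0],[[-0.011,0.493,0],[0,0,-0.071],0],[[-0.011,0.493,0],[0,0,-0.071],0],[[-0.011,0.493,0],[0,0,-0.071],0],[[-0.011,0.493,0],[0,0,-0.071],0],[[-0.011,0.493,0],[0,0,-0.071],0],[[-0.011,0.493,0],[0,0,-0.071],0],[[-0.011,0.493,0],[0,0,-0.071],0],[[-0.011,0.493,0],[0,0,-0.071],0],[[-0.011,0.493,0],[0,0,-0.071],0],[[-0.011,0.493,0],[0,0,-0.071],0],[[-0.011,0.493,0],[0,0,-0.071],0],[[-0.011,0.493,0],[0,0,-0.071],0],[[-0.011,0.493,0],[0,0,-0.071],0],[[-0.011,0.493,-0.03],[0,0,-0.071],0],[[-0.011,0.493,-0.045],[0,0,-0.071],0],[[-0.011,0.493,-0.045],[0,0,-0.071],0],[[-0.011,0.493,-0.045],[0,0,-0.071],0]])

```text
t: 6.37
tool_pos: [0.5319, 0.2957, 0.0606]
ee_rot: [-0.0, 0.091, 0.996, -0.0]
wrist_force: [-0.4, -0.2, 0.5]
opening: 0.0185
grip_force: 15.0
```

```bash
python3 - <<'E'
from h import *
c=viewer.camera("top");s=viewer.camera("side")
a=cv2.resize(c["image"][165:265,70:240,::-1],None,fx=3.2,fy=3.2,interpolation=cv2.INTER_CUBIC)
b=cv2.resize(s["image"][110:210,180:260,::-1],None,fx=3.2,fy=3.2,interpolation=cv2.INTER_CUBIC)
cv2.imwrite("pics/p44.png",np.hstack([a,b])[:,:800])
E
```

```text
(no output)
```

View pics/p44.png

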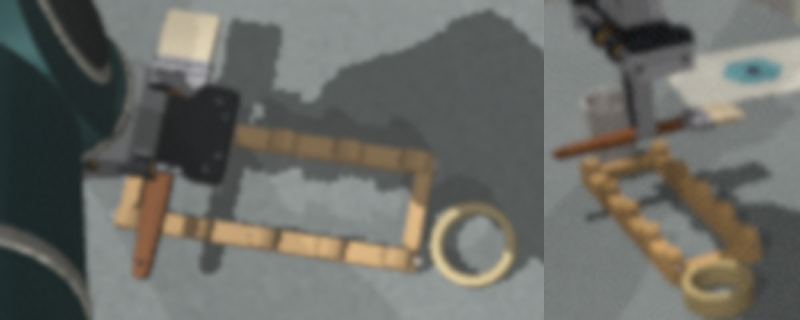

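Request:
move_arm(increments=[[[0,0,-0.015],[0,0,0],0],[[0,0,-0.025],[0,0,0],0],[[0,0,-0.03],[0,0,0],0],[[0,0,-0.033],[0,0,0],0],[[0,0,-0.035],[0,0,0],0],[[0,0,-0.035],[0,0,0],0],[[0,0,-0.035],[0,0,0],0]])

```text
t: 7.05
tool_pos: [0.5319, 0.297, 0.0258]
ee_rot: [0.0, 0.09, 0.996, 0.0]
wrist_force: [-0.4, -0.5, 0.2]
opening: 0.019
grip_force: 15.0
```

Request:
move_arm(increments=[[[0,0,-0.001],[0,0,0],0],[[0,0,-0.002],[0,0,0],0],[[0,0,-0.002],[0,0,0],0]])

```text
t: 7.3
tool_pos: [0.5317, 0.297, 0.0235]
ee_rot: [0.0, 0.09, 0.996, 0.0]
wrist_force: [-0.3, -0.1, -0.6]
opening: 0.019
grip_force: 15.0
```

Request:
move_arm(increments=[[[0,0,-0.001],[0,0,0],0],[[0,0,-0.002],[0,0,0],0],[[0,0,-0.002],[0,0,0],0]])

```text
t: 7.55
tool_pos: [0.532, 0.297, 0.022]
ee_rot: [0.0, 0.09, 0.996, 0.0]
wrist_force: [-2.4, -2.0, 9.7]
opening: 0.0185
grip_force: 15.0
```

Request:
move_arm(increments=[[[0,0,0.001],[0,0,0],0.025],[[0,0,0.001],[0,0,0],0.04],[[0,0,0.001],[0,0,0],0.04],[[0,0,0.001],[0,0,0],0.04],[[0,0,0.001],[0,0,0],0.04],[[0,0,0.015],[0,0,0],0.04],[[0,0,0.04],[0,0,0],0.04],[[0,0,0.08],[0,0,0],0.04],[[0,0,0.1],[0,0,0],0.04],[[0,0,0.1],[0,0,0],0.04]])

```text
t: 8.38
tool_pos: [0.5339, 0.298, 0.1273]
ee_rot: [0.003, 0.09, 0.996, 0.002]
wrist_force: [-0.3, 0.1, 0.4]
opening: 0.0395
grip_force: 0.0
```

Request:
move_arm(increments=[[[0.039,-0.574,-0.02],[0,0,0.286],0.045],[[0.039,-0.574,-0.02],[0,0,0.286],0.045],[[0.039,-0.574,-0.02],[0,0,0.286],0.045],[[0.039,-0.574,-0.02],[0,0,0.286],0.045],[[0.039,-0.574,-0.02],[0,0,0.286],0.045],[[0.039,-0.574,-0.02],[0,0,0.286],0.045],[[0.039,-0.574,-0.02],[0,0,0.286],0.045],[[0.039,-0.574,-0.02],[0,0,0.286],0.045],[[0.039,-0.574,-0.02],[0,0,0.286],0.045],[[0.039,-0.574,-0.02],[0,0,0.286],0.045],[[0.039,-0.574,-0.02],[0,0,0.286],0.045],[[0.039,-0.574,-0.02],[0,0,0.286],0.045],[[0.039,-0.574,-0.02],[0,0,0.286],0.045],[[0.039,-0.574,-0.02],[0,0,0.286],0.045],[[0.039,-0.574,-0.02],[0,0,0.286],0.045],[[0.039,-0.574,-0.02],[0,0,0.286],0.045],[[0.039,-0.574,-0.02],[0,0,0.286],0.045],[[0.039,-0.574,-0.02],[0,0,0.286],0.045]])

```text
t: 9.88
tool_pos: [0.571, -0.2757, 0.1017]
ee_rot: [0.0, -0.054, 0.999, 0.0]
wrist_force: [-0.6, 0.6, -0.1]
opening: 0.0449
grip_force: 0.0
```

```bash
python3 - <<'E'
from h import *
c=viewer.camera("top");s=viewer.camera("side")
a=cv2.resize(c["image"][165:265,70:240,::-1],None,fx=3.2,fy=3.2,interpolation=cv2.INTER_CUBIC)
b=cv2.resize(s["image"][110:210,180:260,::-1],None,fx=3.2,fy=3.2,interpolation=cv2.INTER_CUBIC)
cv2.imwrite("pics/q44.png",np.hstack([a,b])[:,:800])
E
```

```text
(no output)
```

View pics/q44.png

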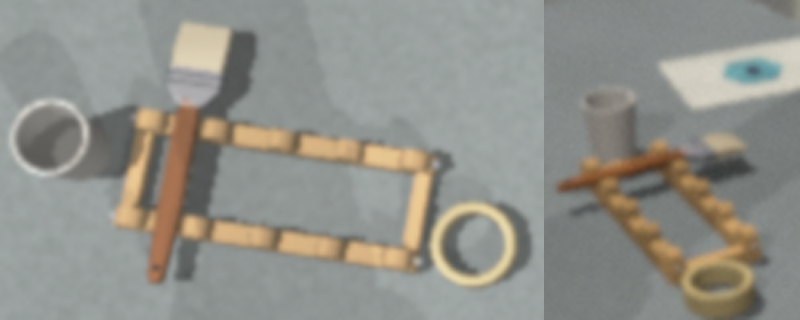

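The widest brush lies centred in the end notch by the pot, with its ferrule clear of the rail. Next is brush_32.

Request:
move_arm(increments=[[[0,0,-0.03],[0,0,0],0.045],[[0,0,-0.06],[0,0,0],0.045],[[0,0,-0.08],[0,0,0],0.045],[[0,0,-0.09],[0,0,0],0.045],[[0,0,-0.095],[0,0,0],0.045],[[0,0,-0.096],[0,0,0],0.045],[[0,0,-0.096],[0,0,0],0.045],[[0,0,-0.096],[0,0,0],0],[[0,0,-0.096],[0,0,0],0],[[0,0,-0.096],[0,0,0],0],[[0,0,-0.096],[0,0,0],0],[[0,0,-0.096],[0,0,0],0],[[0,0,-0.096],[0,0,0],0],[[0,0,-0.096],[0,0,0],0],[[0,0,-0.096],[0,0,0],0],[[0,0,-0.08],[0,0,0],0],[[0,0,-0.05],[0,0,0],0],[[0,0,-0.01],[0,0,0],0],[[0,0,0],[0,0,0],0]])

```text
t: 11.57
tool_pos: [0.5725, -0.2783, 0.1066]
ee_rot: [0.003, -0.053, 0.999, -0.001]
wrist_force: [1.1, -0.8, 0.4]
opening: 0.0157
grip_force: 15.0
```

Request:
move_arm(increments=[[[-0.046,0.52,0],[0,0,-0.286],0],[[-0.046,0.52,0],[0,0,-0.286],0],[[-0.046,0.52,0],[0,0,-0.286],0],[[-0.046,0.52,0],[0,0,-0.286],0],[[-0.046,0.52,0],[0,0,-0.286],0],[[-0.046,0.52,0],[0,0,-0.286],0],[[-0.046,0.52,0],[0,0,-0.286],0],[[-0.046,0.52,0],[0,0,-0.286],0],[[-0.046,0.52,0],[0,0,-0.286],0],[[-0.046,0.52,0],[0,0,-0.286],0],[[-0.046,0.52,0],[0,0,-0.286],0],[[-0.046,0.52,0],[0,0,-0.286],0],[[-0.046,0.52,0],[0,0,-0.286],0],[[-0.046,0.52,0],[0,0,-0.286],0],[[-0.046,0.52,0],[0,0,-0.286],0],[[-0.046,0.52,0],[0,0,-0.286],0],[[-0.046,0.52,0],[0,0,-0.286],0],[[-0.046,0.52,-0.03],[0,0,-0.286],0],[[-0.046,0.52,-0.045],[0,0,-0.286],0],[[-0.046,0.52,-0.045],[0,0,-0.286],0]])

```text
t: 13.23
tool_pos: [0.5235, 0.241, 0.0538]
ee_rot: [-0.002, 0.091, 0.996, -0.001]
wrist_force: [0.4, -0.2, -1.2]
opening: 0.016
grip_force: 15.0
```

Request:
move_arm(increments=[[[0,0,-0.01],[0,0,0],0],[[0,0,-0.018],[0,0,0],0],[[0,0,-0.025],[0,0,0],0],[[0,0,-0.03],[0,0,0],0],[[0,0,-0.032],[0,0,0],0],[[0,0,-0.033],[0,0,0],0],[[0,0,-0.033],[0,0,0],0]])

```text
t: 13.82
tool_pos: [0.5248, 0.2429, 0.0234]
ee_rot: [0.0, 0.09, 0.996, -0.0]
wrist_force: [-0.8, -0.1, -0.2]
opening: 0.0159
grip_force: 15.0
```

Request:
move_arm(increments=[[[0,0,-0.001],[0,0,0],0],[[0,0,-0.0015],[0,0,0],0],[[0,0,-0.0015],[0,0,0],0],[[0,0,-0.001],[0,0,0],0.025],[[0,0,-0.001],[0,0,0],0.036],[[0,0,-0.001],[0,0,0],0.036],[[0,0,-0.001],[0,0,0],0.036],[[0,0,-0.001],[0,0,0],0.036],[[0,0,0.015],[0,0,0],0.036],[[0,0,0.04],[0,0,0],0.036],[[0,0,0.077],[0,0,0],0.036],[[0,0,0.077],[0,0,0],0.036]])

```text
t: 14.82
tool_pos: [0.5273, 0.2439, 0.106]
ee_rot: [0.003, 0.09, 0.996, 0.002]
wrist_force: [1.0, 1.2, 0.3]
opening: 0.0359
grip_force: 0.0
```

Request:
move_arm(increments=[[[0.0195,-0.6035,0],[0,0,0.221],0.04],[[0.0195,-0.6035,0],[0,0,0.221],0.04],[[0.0195,-0.6035,0],[0,0,0.221],0.04],[[0.0195,-0.6035,0],[0,0,0.221],0.04],[[0.0195,-0.6035,0],[0,0,0.221],0.04],[[0.0195,-0.6035,0],[0,0,0.221],0.04],[[0.0195,-0.6035,0],[0,0,0.221],0.04],[[0.0195,-0.6035,0],[0,0,0.221],0.04],[[0.0195,-0.6035,0],[0,0,0.221],0.04],[[0.0195,-0.6035,0],[0,0,0.221],0.04],[[0.0195,-0.6035,0],[0,0,0.221],0.04],[[0.0195,-0.6035,0],[0,0,0.221],0.04],[[0.0195,-0.6035,0],[0,0,0.221],0.04],[[0.0195,-0.6035,0],[0,0,0.221],0.04],[[0.0195,-0.6035,0],[0,0,0.221],0.04],[[0.0195,-0.6035,0],[0,0,0.221],0.04],[[0.0195,-0.6035,0],[0,0,0.221],0.04],[[0.0195,-0.6035,0],[0,0,0.221],0.04],[[0.0195,-0.6035,0],[0,0,0.221],0.04]])

```text
t: 16.4
tool_pos: [0.5447, -0.3591, 0.1004]
ee_rot: [0.0, -0.021, 1.0, 0.0]
wrist_force: [-0.7, 0.4, -0.2]
opening: 0.04
grip_force: 0.0
```

```bash
python3 - <<'E'
from h import *
c=viewer.camera("top");s=viewer.camera("side")
a=cv2.resize(c["image"][165:265,70:240,::-1],None,fx=3.2,fy=3.2,interpolation=cv2.INTER_CUBIC)
b=cv2.resize(s["image"][110:210,180:260,::-1],None,fx=3.2,fy=3.2,interpolation=cv2.INTER_CUBIC)
cv2.imwrite("pics/q32.png",np.hstack([a,b])[:,:800])
E
```

```text
(no output)
```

View pics/q32.png

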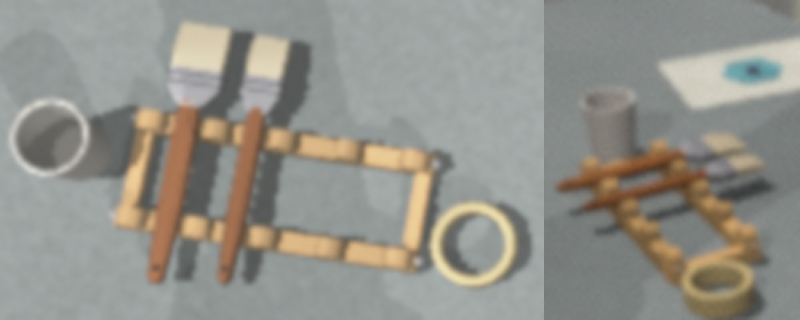

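Brush_32 lies well in the second notch. Next is brush_22.

Request:
move_arm(increments=[[[0,0,-0.03],[0,0,0],0.04],[[0,0,-0.06],[0,0,0],0.04],[[0,0,-0.08],[0,0,0],0.04],[[0,0,-0.09],[0,0,0],0.04],[[0,0,-0.094],[0,0,0],0.04],[[0,0,-0.095],[0,0,0],0.04],[[0,0,-0.095],[0,0,0],0.04],[[0,0,-0.095],[0,0,0],0],[[0,0,-0.095],[0,0,0],0],[[0,0,-0.095],[0,0,0],0],[[0,0,-0.095],[0,0,0],0],[[0,0,-0.095],[0,0,0],0],[[0,0,-0.095],[0,0,0],0],[[0,0,-0.095],[0,0,0],0],[[0,0,-0.095],[0,0,0],0],[[0,0,-0.08],[0,0,0],0],[[0,0,-0.05],[0,0,0],0],[[0,0,-0.01],[0,0,0],0],[[0,0,0],[0,0,0],0]])

```text
t: 18.08
tool_pos: [0.5459, -0.3622, 0.1068]
ee_rot: [0.003, -0.02, 1.0, -0.002]
wrist_force: [-0.2, -0.0, 0.9]
opening: 0.0129
grip_force: 15.0
```

Request:
move_arm(increments=[[[-0.0295,0.5505,0],[0,0,-0.221],0],[[-0.0295,0.5505,0],[0,0,-0.221],0],[[-0.0295,0.5505,0],[0,0,-0.221],0],[[-0.0295,0.5505,0],[0,0,-0.221],0],[[-0.0295,0.5505,0],[0,0,-0.221],0],[[-0.0295,0.5505,0],[0,0,-0.221],0],[[-0.0295,0.5505,0],[0,0,-0.221],0],[[-0.0295,0.5505,0],[0,0,-0.221],0],[[-0.0295,0.5505,0],[0,0,-0.221],0],[[-0.0295,0.5505,0],[0,0,-0.221],0],[[-0.0295,0.5505,0],[0,0,-0.221],0],[[-0.0295,0.5505,0],[0,0,-0.221],0],[[-0.0295,0.5505,0],[0,0,-0.221],0],[[-0.0295,0.5505,0],[0,0,-0.221],0],[[-0.0295,0.5505,0],[0,0,-0.221],0],[[-0.0295,0.5505,0],[0,0,-0.221],0],[[-0.0295,0.5505,0],[0,0,-0.221],0],[[-0.0295,0.5505,-0.03],[0,0,-0.221],0],[[-0.0295,0.5505,-0.045],[0,0,-0.221],0],[[-0.0295,0.5505,-0.045],[0,0,-0.221],0]])

```text
t: 19.75
tool_pos: [0.5135, 0.1877, 0.0532]
ee_rot: [-0.002, 0.091, 0.996, -0.001]
wrist_force: [-1.2, 0.2, 0.1]
opening: 0.0128
grip_force: 15.0
```

Request:
move_arm(increments=[[[0,0,-0.01],[0,0,0],0],[[0,0,-0.018],[0,0,0],0],[[0,0,-0.025],[0,0,0],0],[[0,0,-0.029],[0,0,0],0],[[0,0,-0.031],[0,0,0],0],[[0,0,-0.032],[0,0,0],0],[[0,0,-0.032],[0,0,0],0]])

```text
t: 20.33
tool_pos: [0.5148, 0.19, 0.0235]
ee_rot: [0.0, 0.09, 0.996, -0.0]
wrist_force: [-0.2, 0.0, -0.4]
opening: 0.0128
grip_force: 15.0
```

Request:
move_arm(increments=[[[0,0,-0.001],[0,0,0],0],[[0,0,-0.0015],[0,0,0],0],[[0,0,-0.0015],[0,0,0],0],[[0,0,-0.001],[0,0,0],0.022],[[0,0,-0.001],[0,0,0],0.034],[[0,0,-0.001],[0,0,0],0.034],[[0,0,-0.001],[0,0,0],0.034],[[0,0,-0.001],[0,0,0],0.034],[[0,0,0.015],[0,0,0],0.034],[[0,0,0.04],[0,0,0],0.034],[[0,0,0.077],[0,0,0],0.034],[[0,0,0.077],[0,0,0],0.034]])

```text
t: 21.33
tool_pos: [0.5173, 0.1907, 0.1058]
ee_rot: [0.003, 0.09, 0.996, 0.002]
wrist_force: [1.0, 0.7, -0.4]
opening: 0.034
grip_force: 0.0
```

Request:
move_arm(increments=[[[0.0585,-0.3105,0],[0,0,0.15],0.036],[[0.0585,-0.3105,0],[0,0,0.15],0.036],[[0.0585,-0.3105,0],[0,0,0.15],0.036],[[0.0585,-0.3105,0],[0,0,0.15],0.036],[[0.0585,-0.3105,0],[0,0,0.15],0.036],[[0.0585,-0.3105,0],[0,0,0.15],0.036],[[0.0585,-0.3105,0],[0,0,0.15],0.036],[[0.0585,-0.3105,0],[0,0,0.15],0.036],[[0.0585,-0.3105,0],[0,0,0.15],0.036],[[0.0585,-0.3105,0],[0,0,0.15],0.036],[[0.0585,-0.3105,0],[0,0,0.15],0.036],[[0.0585,-0.3105,0],[0,0,0.15],0.036]])

```text
t: 22.33
tool_pos: [0.5732, -0.1191, 0.1003]
ee_rot: [-0.0, 0.014, 1.0, 0.0]
wrist_force: [-0.4, 0.5, 0.6]
opening: 0.0363
grip_force: 0.0
```

Request:
move_arm(increments=[[[0,0,-0.03],[0,0,0],0.036],[[0,0,-0.06],[0,0,0],0.036],[[0,0,-0.08],[0,0,0],0.036],[[0,0,-0.09],[0,0,0],0.036],[[0,0,-0.094],[0,0,0],0.036],[[0,0,-0.095],[0,0,0],0.036],[[0,0,-0.095],[0,0,0],0.036],[[0,0,-0.095],[0,0,0],0],[[0,0,-0.095],[0,0,0],0],[[0,0,-0.095],[0,0,0],0],[[0,0,-0.095],[0,0,0],0],[[0,0,-0.095],[0,0,0],0],[[0,0,-0.095],[0,0,0],0],[[0,0,-0.095],[0,0,0],0],[[0,0,-0.095],[0,0,0],0],[[0,0,-0.08],[0,0,0],0],[[0,0,-0.05],[0,0,0],0],[[0,0,-0.01],[0,0,0],0],[[0,0,0],[0,0,0],0]])

```text
t: 23.92
tool_pos: [0.5751, -0.1213, 0.1054]
ee_rot: [0.003, 0.015, 1.0, -0.0]
wrist_force: [0.4, 0.1, 0.4]
opening: 0.0108
grip_force: 15.0
```

Request:
move_arm(increments=[[[-0.068,0.2575,0],[0,0,-0.15],0],[[-0.068,0.2575,0],[0,0,-0.15],0],[[-0.068,0.2575,0],[0,0,-0.15],0],[[-0.068,0.2575,0],[0,0,-0.15],0],[[-0.068,0.2575,0],[0,0,-0.15],0],[[-0.068,0.2575,0],[0,0,-0.15],0],[[-0.068,0.2575,0],[0,0,-0.15],0],[[-0.068,0.2575,0],[0,0,-0.15],0],[[-0.068,0.2575,0],[0,0,-0.15],0],[[-0.068,0.2575,0],[0,0,-0.15],0],[[-0.068,0.2575,0],[0,0,-0.15],0],[[-0.068,0.2575,-0.03],[0,0,-0.15],0],[[-0.068,0.2575,-0.045],[0,0,-0.15],0],[[-0.068,0.2575,-0.045],[0,0,-0.15],0]])

```text
t: 25.08
tool_pos: [0.5039, 0.1353, 0.053]
ee_rot: [-0.002, 0.091, 0.996, -0.001]
wrist_force: [-0.6, 0.4, -0.3]
opening: 0.011
grip_force: 15.0
```

Request:
move_arm(increments=[[[0,0,-0.01],[0,0,0],0],[[0,0,-0.018],[0,0,0],0],[[0,0,-0.025],[0,0,0],0],[[0,0,-0.029],[0,0,0],0],[[0,0,-0.031],[0,0,0],0],[[0,0,-0.032],[0,0,0],0],[[0,0,-0.032],[0,0,0],0]])

```text
t: 25.67
tool_pos: [0.5053, 0.1369, 0.0235]
ee_rot: [0.0, 0.09, 0.996, -0.0]
wrist_force: [-0.3, -0.6, 0.3]
opening: 0.0107
grip_force: 15.0
```

Request:
move_arm(increments=[[[0,0,-0.001],[0,0,0],0],[[0,0,-0.0015],[0,0,0],0],[[0,0,-0.0015],[0,0,0],0],[[0,0,-0.001],[0,0,0],0.02],[[0,0,-0.001],[0,0,0],0.034],[[0,0,-0.001],[0,0,0],0.034],[[0,0,-0.001],[0,0,0],0.034],[[0,0,-0.001],[0,0,0],0.034],[[0,0,0.015],[0,0,0],0.034],[[0,0,0.04],[0,0,0],0.034],[[0,0,0.08],[0,0,0],0.034],[[0,0,0.1],[0,0,0],0.034],[[0,-0.05,0.1],[0,0,0],0.034],[[0,-0.1,0.1],[0,0,0],0.034],[[0,-0.15,0.1],[0,0,0],0.034],[[0,-0.19,0.1],[0,0,0],0.034],[[0,-0.23,0.1],[0,0,0],0.034],[[0,-0.27,0.1],[0,0,0],0.034],[[0,-0.3,0.1],[0,0,0],0.034],[[0,-0.3,0.1],[0,0,0],0.034]])

```text
t: 27.33
tool_pos: [0.5041, -0.17, 0.1238]
ee_rot: [0.0, 0.093, 0.996, -0.001]
wrist_force: [-0.8, -0.6, -0.3]
opening: 0.0339
grip_force: 0.0
```

```bash
python3 - <<'E'
from h import *
c=viewer.camera("top");s=viewer.camera("side")
a=cv2.resize(c["image"][165:265,70:240,::-1],None,fx=3.2,fy=3.2,interpolation=cv2.INTER_CUBIC)
b=cv2.resize(s["image"][110:210,180:260,::-1],None,fx=3.2,fy=3.2,interpolation=cv2.INTER_CUBIC)
cv2.imwrite("pics/end.png",np.hstack([a,b])[:,:800])
E
```

```text
(no output)
```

View pics/end.png

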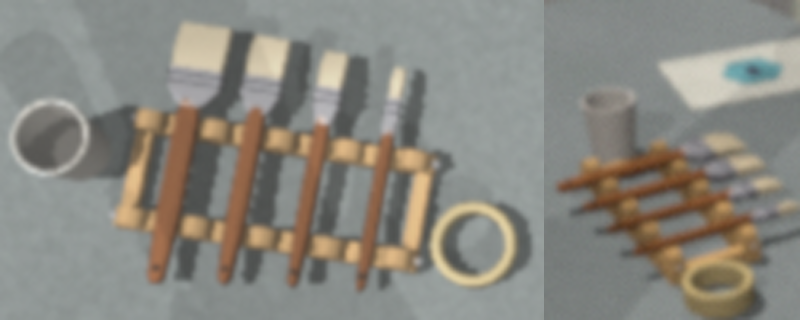

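All four brushes lie in order across both rails, ferrules clear of the wood. The pot at (50,137) and the tape at (473,243) in the crop have not moved.

```bash
python3 -c "
from rig import ticket
print(ticket.sign_off())"
```

```text
the job is handed in; nothing more can be done
None
```

The four brushes lie on the rest in width order, the 44 mm one in the notch beside the water pot and the 12 mm one at the tape end; the pot and tape were not moved, and the job is handed in (about 27 s used).

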